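# Load the centrifuge in balance

## Task

Load the open centrifuge for a balanced run: stand the two brown dropper bottles and the two squat, orange-filled sample bottles upright on the floors of its four cups, one bottle to a cup, with each bottle straight across the rotor from its twin. Leave the roll-on bottle and the slim spray vial standing where they are.

Things in the scene. Friction and masses are not known exactly. Their poses are not given: they have to be found in the camera images.
- dropper_1: A dropper bottle of brown glass: round body 33 mm across up to the shoulder about 60 mm up, black collar 24 mm across, slim black rubber bulb on top (13 mm across), 102 mm high in all, 70 g; its twin is dropper_2. Stands upright; origin: centre of its underside, z up. In a cup its lower 30 mm are below the rim, so the fingertips must hold it higher than that.
- dropper_2: A dropper bottle of brown glass: round body 33 mm across up to the shoulder about 60 mm up, black collar 24 mm across, slim black rubber bulb on top (13 mm across), 102 mm high in all, 70 g; its twin is dropper_1. Stands upright; origin: centre of its underside, z up. In a cup its lower 30 mm are below the rim, so the fingertips must hold it higher than that.
- toner_1: A squat sample bottle of clear glass with pale orange fill: round body 36 mm across up to about 58 mm, ribbed pale metal cap 29 mm across on top, 75 mm high in all, 105 g; its twin is toner_2. Stands upright; origin: centre of its underside, z up. In a cup its lower 30 mm are below the rim, so the fingertips must hold it higher than that.
- toner_2: A squat sample bottle of clear glass with pale orange fill: round body 36 mm across up to about 58 mm, ribbed pale metal cap 29 mm across on top, 75 mm high in all, 105 g; its twin is toner_1. Stands upright; origin: centre of its underside, z up. In a cup its lower 30 mm are below the rim, so the fingertips must hold it higher than that.
- cup_1: One of the four identical cups of the centrifuge rotor, straight across from cup_3. Inside 50 mm across, 30 mm deep; 62 mm across outside. Origin: centre of its inner floor, 86 mm above the bench; z up, x away from the rotor's axis. The rim is 116 mm above the bench, 4 mm above the drum round it; the hub is at most 3 mm higher.
- cup_2: One of the four identical cups of the centrifuge rotor, straight across from cup_4. Inside 50 mm across, 30 mm deep; 62 mm across outside. Origin: centre of its inner floor, 86 mm above the bench; z up, x away from the rotor's axis. The rotor turns about a vertical axis: by hand, with slight friction (about 1 N at a cup), and stays where it is left.
- cup_3: One of the four identical cups of the centrifuge rotor, straight across from cup_1. Inside 50 mm across, 30 mm deep; 62 mm across outside. Origin: centre of its inner floor, 86 mm above the bench; z up, x away from the rotor's axis. Cups stand every 90 degrees, 75 mm from the rotor's axis: opposite cups 150 mm apart, neighbours 106 mm.
- cup_4: One of the four identical cups of the centrifuge rotor, straight across from cup_2. Inside 50 mm across, 30 mm deep; 62 mm across outside. Origin: centre of its inner floor, 86 mm above the bench; z up, x away from the rotor's axis. The centrifuge is a white drum 272 mm across, fixed; its pale domed lid stands open at the back, from 150 mm behind the axis, leaning away, 0.37 m high.
- rollon: Bystander, not to be loaded: a roll-on bottle, dark blue oval body with a tall yellow-brown cap of the same width, 36 x 42 mm across, 106 mm high. Stands loose among the samples; origin: centre of its underside, z up.
- vial: Bystander, not to be loaded: a slim spray vial with yellowish fill and white cap, 20 mm across, 76 mm high. Stands loose among the samples; origin: centre of its underside, z up.
Things that resemble listed ones, but are neither listed nor needed, are in the scene too. What is shaped like the toner_1 but purple or turquoise is not meant.

How it is judged:
By the outcome, as a careful person would: the job done as asked, in the order asked, and still so for the second after the job is handed in, with the robot touching nothing.
It also fails if it takes over 120 s, if anything falls off the work surface, if the arm or the gripper's body presses on something with over 40 N, if the wrist force passes 120 N, or if a joint passes its speed limit or range.

## Robot

A 7-joint arm with a two-finger parallel gripper is mounted at the origin on a cart in front of the work surface, level with it; the furniture and walls round the work are solid. World frame = base frame: x ahead of the robot, y to its left, z up, the work surface at z = 0. Lengths are in m, angles in rad, forces in N, time in s.
With the tool pointing down it reaches from about 0.425 to 0.825 m from the base axis. Payload 3.6 kg.
Tool frame: the origin (TCP) lies where the fingers leave the gripper's body, on its centre line; the fingertips stand 73 mm ahead of it and the grasp point (between the pads) lies 54 mm ahead of it; x points along the fingers, y is the direction in which the jaws open and shut, and the axes are right-handed (so a half turn about x gives the same grasp; the last joint's range is limited). The gripper opens to 85 mm and grips with 20 to 120 N. Pads are 22 mm wide; open, the fingers measure 114 mm over their backs; the gripper's body (76 mm by 85 mm) begins 54 mm behind the grasp point. The pads swing forward as they close: fully open they stand 13 mm farther back than shut.
Start: joints at [-1.167, 0.615, -0.013, 1.423, 0.008, 1.103, -0.04], TCP at [0.271, 0.591, 0.304] pointing down, gripper open.
Joint ranges: [-3.12, 3.12], [-0.3, 2.06], [-1.34, 1.32], [0.26, 2.42], [-1.36, 4.5], [0.01, 1.98], [-2.84, 2.84]. Speed limits (rad/s): [2.79, 2.79, 3.14, 3.14, 3.14, 3.14, 3.14].

## Interface

Orientations are given as a unit quaternion [x, y, z, w].
In Python, from station import arm, snapshot, camera_info, ticket gives the robot as it stands. Calls block until the motion is done:
- arm.movep(position, orientation): joint-space move of the TCP to a pose.
- arm.line_to(position, velocity=0.15, ori=None): straight line of the TCP; ori=None keeps the orientation; velocity is the mean speed in m/s.
- arm.move_j(angles): joint-space move.
- arm.move_gripper(opening, effort=None): opening from 0.0 (shut) to 1.0 (fully open); effort is the grip in N (None keeps the last); returns when the fingers have stopped.
- arm.pause(seconds).
- arm.ik(position, orientation): joint angles nearest the present ones, or None.
- snapshot(name): name is "side" or "top"; returns the picture (384x512x3 uint8, blue, green, red); there is no depth.
- camera_info(name): a dict with "fx", "fy", "cx", "cy" (pixels), "R" (3x3) and "t" (3): a world point X has camera coordinates R X + t. Camera axes: x right, y down, z forward; pixel columns grow to the right and rows downward; lengths in m; the calibration is good to about 2 mm. A picture is of the moment at which its call begins. camera_info takes no time and is no camera call.
A pose or a line that the arm cannot do raises arm.MotionError and nothing moves.
- ticket.finish_job(): hands the job in, once; it reports no verdict.
Readings, each from a call of its own:
- arm.read_time(): time.
- arm.read_joint_positions(): joint angles.
- arm.read_dq(): joint speeds.
- arm.read_effort(): joint torques, N m.
- arm.read_tool_pos(): TCP position.
- arm.read_eef_rot(): TCP orientation.
- arm.read_ft_force(): force on the tool from outside, world axes, zero at the start.
- arm.read_wrist_torque(): the same for the moment, N m.
- arm.read_opening(): opening from 0.0 (shut) to 1.0 (fully open).
Only numpy, scipy, OpenCV 4.12 (cv2) and the standard library are available. Lean on these libraries where they do the work, as an engineer would, in place of code of your own. Each camera call takes 0.05 s, during which the arm holds its last target.

## Working session

There is one attempt and no reset: what is moved stays moved. The work goes in short steps, each a Python script; the robot and the scene stay as the last script left them, time stands still between calls to the robot, and variables do not carry over. Pictures are saved under pics/ and viewed, and the job is handed in when it is done.

```bash
ls; mkdir -p pics
python3 - <<'E'
from station import arm, snapshot, camera_info, ticket
import cv2
for n in("side","top"):
    im=snapshot(n); cv2.imwrite(f"pics/{n}0.png",cv2.resize(im,None,fx=1.5,fy=1.5,interpolation=cv2.INTER_CUBIC))
    cv2.imwrite(f"pics/{n}0_raw.png",im)
    print(n,camera_info(n))
print(arm.read_time(),arm.read_tool_pos(),arm.read_eef_rot())
E
```

```text
pics
side {'fx': 386.0801071398324, 'fy': 386.0801071398324, 'cx': 258.981793534314, 'cy': 192.6939683129706, 'R': array([[ 0.90357561, -0.42828459,  0.01110977],
       [-0.14414084, -0.32831714, -0.93350483],
       [ 0.40345327,  0.84189082, -0.35839267]]), 't': array([-0.49401523,  0.15423172,  1.11975296])}
top {'fx': 472.86054383932975, 'fy': 472.86054383932975, 'cx': 253.18790075750331, 'cy': 191.76458856215376, 'R': array([[ 0.02895756, -0.99919372,  0.02780948],
       [-0.98966214, -0.03256865, -0.13967149],
       [ 0.14046459, -0.02347744, -0.98980731]]), 't': array([-0.05359597,  0.55213136,  1.57363525])}
0.1 [0.2711953  0.59013371 0.30285929] [ 0.15031089  0.69094691 -0.15193148  0.69059093]
```

View pics/side0.png

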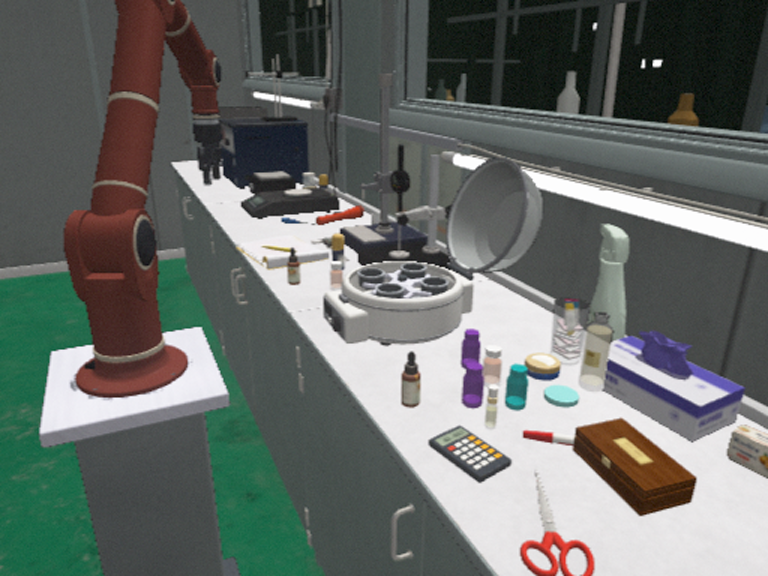

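View pics/top0.png

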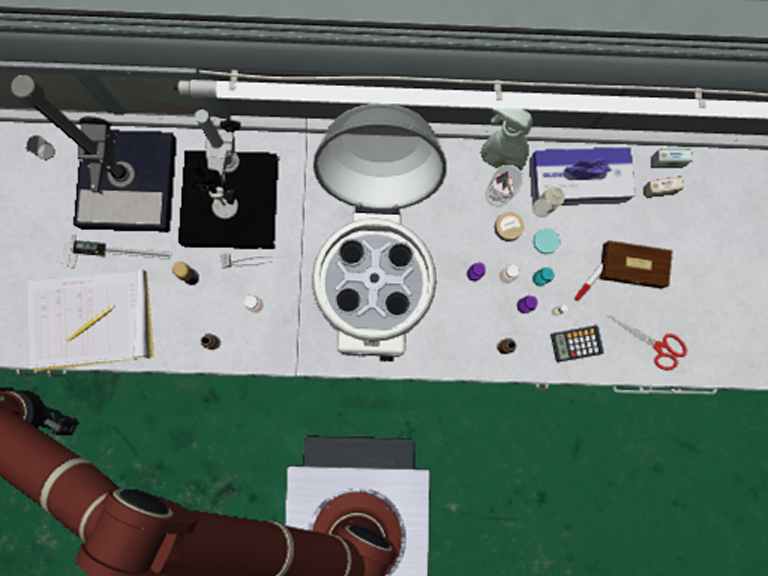

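Run:
```python
import cv2
t=cv2.imread("pics/top0_raw.png"); s=cv2.imread("pics/side0_raw.png")
def crop(im,x0,y0,x1,y1,f,n):
    c=cv2.resize(im[y0:y1,x0:x1],None,fx=f,fy=f,interpolation=cv2.INTER_CUBIC); cv2.imwrite(n,c); print(n,c.shape)
crop(t,300,160,400,240,8,"pics/t_right.png")
crop(t,110,160,200,240,8,"pics/t_left.png")
crop(t,205,135,300,245,5,"pics/t_rotor.png")
crop(s,260,210,360,290,8,"pics/s_right.png")
crop(s,180,150,250,200,8,"pics/s_left.png")
```

```text
pics/t_right.png (640, 800, 3)
pics/t_left.png (640, 720, 3)
pics/t_rotor.png (550, 475, 3)
pics/s_right.png (640, 800, 3)
pics/s_left.png (400, 560, 3)
```

View pics/t_right.png

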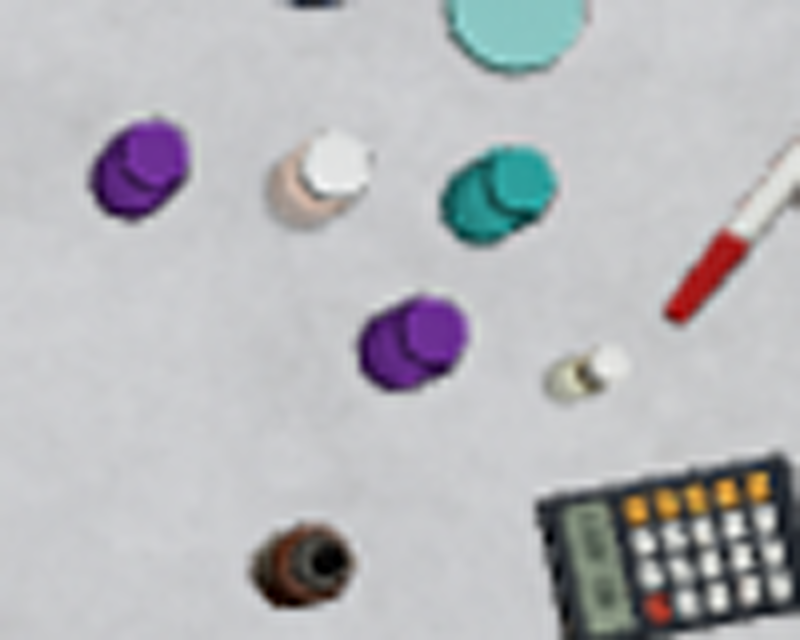

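View pics/t_left.png

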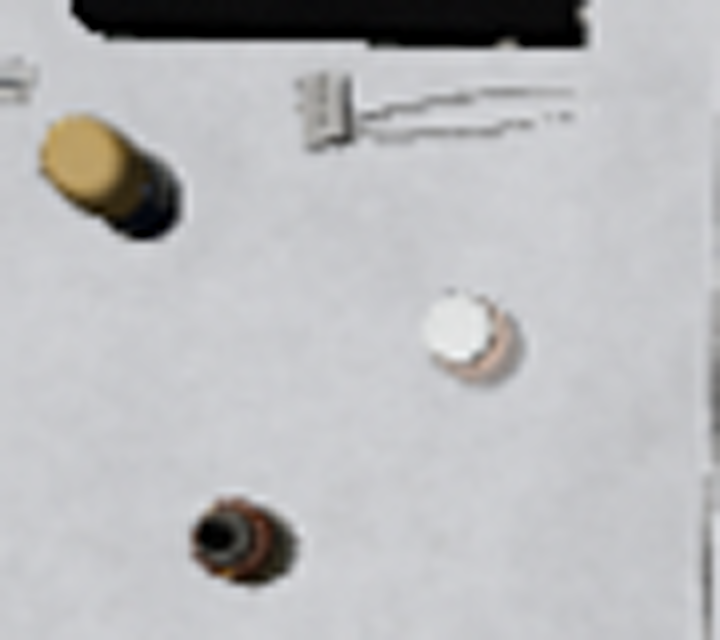

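View pics/t_rotor.png

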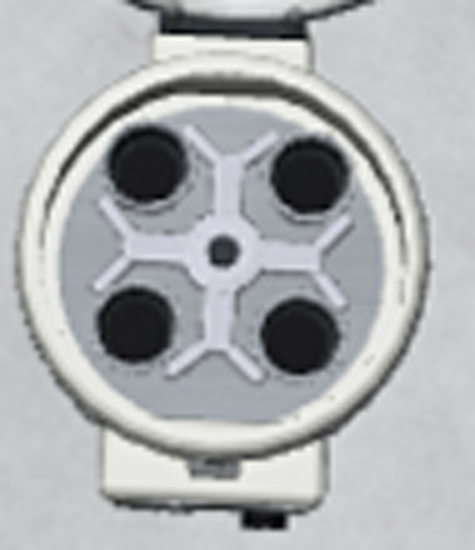

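View pics/s_right.png

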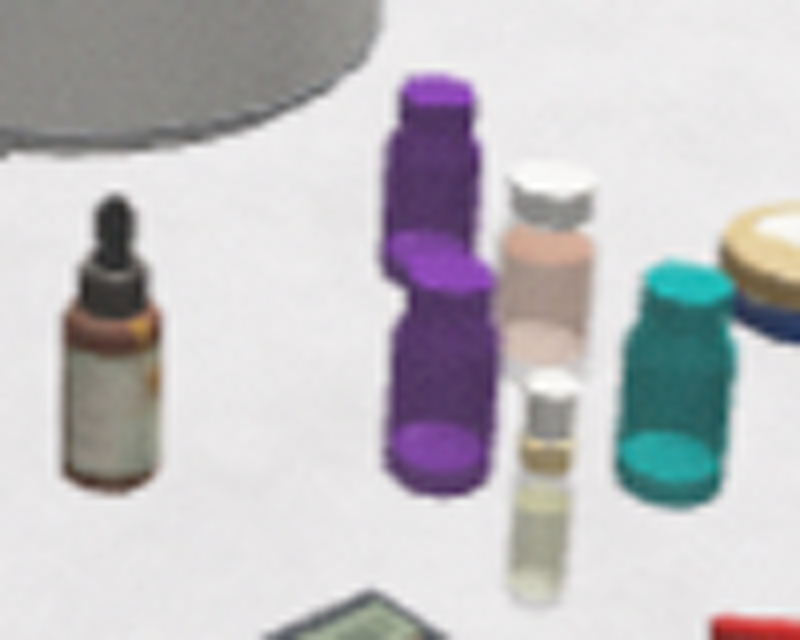

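View pics/s_left.png

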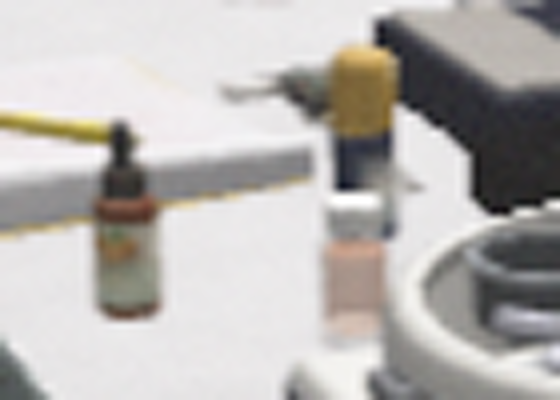

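```bash
cat > h.py <<'E'
import numpy as np, cv2
from station import arm, snapshot, camera_info, ticket
def back(n,u,v,z):
    c=camera_info(n);R=np.array(c["R"]);t=np.array(c["t"])
    d=R.T@np.array([(u-c["cx"])/c["fx"],(v-c["cy"])/c["fy"],1]);o=-R.T@t
    return o+d*(z-o[2])/d[2]
def cr(x0,y0,f,u,v): return (u+.5)/f-.5+x0,(v+.5)/f-.5+y0
def proj(n,X):
    c=camera_info(n);p=np.array(c["R"])@np.array(X)+np.array(c["t"]);return p[0]/p[2]*c["fx"]+c["cx"],p[1]/p[2]*c["fy"]+c["cy"]
E
python3 - <<'E'
from h import *
np.set_printoptions(precision=4,suppress=True)
R=(300,160,8);L=(110,160,8);SR=(260,210,8);SL=(180,150,8)
for nm,n,c,p,z in [("tonR","top",R,(337,163),.075),("tonR","side",SR,(553,178),.075),
 ("drR","top",R,(326,561),.1),("drR","side",SR,(116,204),.1),
 ("drRcollartop","side",SR,(114,262),.073),("drRbase","side",SR,(109,476),0.0),
 ("drRbody","top",R,(300,570),.045),
 ("tonL","top",L,(460,326),.075),("tonL","side",SL,(354,200),.075),
 ("drL","top",L,(214,535),.1),("drL","side",SL,(122,128),.1),("drLbase","side",SL,(128,310),0.0),
 ("vial","top",R,(610,362),.076),("purp","top",R,(436,332),.075),("purpL","top",R,(155,154),.075),("turq","top",R,(523,180),.075),("rollon","top",L,(82,158),.106)]:
    print(nm,n,back(n,*cr(*c,*p),z))
C=[]
for p in [(148,165),(310,175),(299,335),(135,324)]:
    X=back("top",*cr(205,135,5,*p),.116);C.append(X);print(X)
C=np.array(C);c=C.mean(0);print("axis",c,np.linalg.norm(C-c,axis=1),np.degrees(np.arctan2(*(C-c)[:,1::-1].T[[0,1]])))
print(back("top",*cr(205,135,5,223,251),.117))
E
```

```text
tonR top [ 0.5985 -0.3323  0.075 ]
tonR side [ 0.5992 -0.3321  0.075 ]
drR top [ 0.4294 -0.3229  0.1   ]
drR side [ 0.4309 -0.331   0.1   ]
drRcollartop side [ 0.4363 -0.3207  0.073 ]
drRbase side [ 0.4312 -0.331   0.    ]
drRbody top [ 0.4289 -0.3234  0.045 ]
tonL top [0.5105 0.2486 0.075 ]
tonL side [0.5112 0.2477 0.075 ]
drL top [0.4196 0.3387 0.1   ]
drL side [0.4198 0.3286 0.1   ]
drLbase side [0.4212 0.3393 0.    ]
vial top [ 0.5178 -0.447   0.076 ]
purp top [ 0.5282 -0.3741  0.075 ]
purpL top [ 0.5997 -0.2554  0.075 ]
turq top [ 0.5939 -0.411   0.075 ]
rollon top [0.5707 0.4004 0.106 ]
[0.6203 0.0297 0.116 ]
[ 0.6173 -0.0764  0.116 ]
[ 0.5117 -0.0719  0.116 ]
[0.5154 0.0345 0.116 ]
axis [ 0.5662 -0.0211  0.116 ] [0.0742 0.0754 0.0746 0.0752] [  43.1368  -47.2814 -136.9723  132.443 ]
[ 0.565 -0.021  0.117]
```

```bash
cat >> h.py <<'E'
from scipy.spatial.transform import Rotation as Ro
def ori(deg):
    a=np.radians(deg);c,s=np.cos(a),np.sin(a)
    return Ro.from_matrix(np.array([[0,c,s],[0,s,-c],[-1,0,0]])).as_quat()
TCPH=0.054
pick=dict(tonL=(.511,.248),tonR=(.5985,-.332),drL=(.4205,.3385),drR=(.4300,-.3235))
place=dict(tonL=(.515,.034),tonR=(.617,-.076),drL=(.621,.030),drR=(.511,-.072))
gh=dict(tonL=.051,tonR=.051,drL=.053,drR=.053)
E
python3 - <<'E'
from h import *
np.set_printoptions(precision=2,suppress=True)
print(Ro.from_quat(arm.read_eef_rot()).as_matrix().round(3))
for k in pick:
  for d in (-60,-40,-20,0,20,40,60,90,120,150):
    o=ori(d); r=[]
    for p,z in((pick[k],.054+gh[k]),(pick[k],.33),(place[k],.33),(place[k],.087+.054+gh[k])):
        q=arm.ik([*p,z],o); r.append(None if q is None else (round(float(q[0]),2),round(float(q[4]),2),round(float(q[6]),2)))
    print(k,d,r)
E
```

```text
[[-0.    0.42  0.91]
 [-0.    0.91 -0.42]
 [-1.   -0.   -0.  ]]
tonL -60 [(-0.74, -0.52, -1.05), (-0.86, -0.31, -1.23), (-0.54, -0.3, -0.84), (-0.45, -0.46, -0.69)]
tonL -40 [(-0.69, -0.42, -0.8), (-0.8, -0.26, -0.94), (-0.5, -0.26, -0.53), (-0.41, -0.4, -0.41)]
tonL -20 [(-0.64, -0.32, -0.54), (-0.75, -0.21, -0.64), (-0.45, -0.22, -0.22), (-0.36, -0.33, -0.12)]
tonL 0 [(-0.6, -0.24, -0.27), (-0.69, -0.16, -0.33), (-0.4, -0.19, 0.09), (-0.31, -0.27, 0.16)]
tonL 20 [(-0.57, -0.16, 0.01), (-0.64, -0.11, -0.03), (-0.34, -0.15, 0.4), (-0.26, -0.2, 0.44)]
tonL 40 [(-0.53, -0.07, 0.28), (-0.58, -0.07, 0.28), (-0.29, -0.11, 0.71), (-0.21, -0.13, 0.72)]
tonL 60 [(-0.48, 0.01, 0.55), (-0.52, -0.03, 0.58), (-0.23, -0.08, 1.02), (-0.15, -0.06, 1.0)]
tonL 90 [(-0.42, 0.14, 0.95), (-0.44, 0.04, 1.04), (-0.15, -0.03, 1.49), (-0.06, 0.06, 1.4)]
tonL 120 [(-0.36, 0.27, 1.36), (-0.35, 0.11, 1.49), (-0.06, 0.03, 1.95), (0.02, 0.17, 1.82)]
tonL 150 [(-0.28, 0.42, 1.74), (-0.26, 0.19, 1.95), (0.05, 0.1, 2.41), (0.11, 0.28, 2.23)]
tonR -60 [(0.22, -0.53, -0.15), (0.03, -0.67, -0.06), (-0.29, -0.4, -0.6),
[... 2043 characters left out ...]
-0.42, 0.69), (-0.27, -0.25, 0.01), (-0.16, -0.34, 0.09)]
drR 0 [(0.52, -0.19, 0.79), (0.06, -0.45, 1.06), (-0.22, -0.21, 0.31), (-0.11, -0.28, 0.38)]
drR 20 [(0.54, -0.14, 1.09), (0.07, -0.44, 1.4), (-0.16, -0.17, 0.63), (-0.06, -0.21, 0.66)]
drR 40 [(0.58, -0.06, 1.36), (0.07, -0.43, 1.74), (-0.13, -0.15, 0.95), (-0.01, -0.14, 0.94)]
drR 60 [(0.62, 0.03, 1.62), (0.07, -0.43, 2.09), (-0.1, -0.12, 1.28), (0.04, -0.08, 1.22)]
drR 90 [(0.7, 0.2, 1.99), (0.13, -0.37, 2.55), (-0.04, -0.08, 1.76), (0.11, 0.02, 1.65)]
drR 120 [(0.78, 0.37, 2.35), (0.41, -0.13, 2.84), (0.04, -0.04, 2.23), (0.19, 0.12, 2.07)]
drR 150 [(0.93, 0.64, 2.62), (-0.06, -0.62, -2.42), (0.17, 0.04, 2.67), (0.29, 0.25, 2.47)]
```

```bash
cat >> h.py <<'E'
def dopick(k,d,op=1.0,zt=.33,eff=40):
    o=ori(d);p=pick[k]
    arm.move_gripper(op,eff)
    arm.movep([*p,.21 if k!='tonL' else .21],o)
    arm.line_to([*p,.054+gh[k]],.12)
    arm.move_gripper(0.0,eff)
    print(k,"opening",arm.read_opening(),"t",arm.read_time())
    arm.line_to([*p,zt],.25)
    print("lifted",arm.read_opening(),arm.read_tool_pos(),arm.read_ft_force(),arm.read_time())
def dest(k,d,zt=.33):
    arm.movep([*place[k],zt],ori(d)); print("over cup",arm.read_tool_pos(),arm.read_opening(),arm.read_time())
def save(n,name,box=None,f=1.5):
    im=snapshot(n)
    if box: x0,y0,x1,y1=box; im=im[y0:y1,x0:x1]
    cv2.imwrite(f"pics/{name}.png",cv2.resize(im,None,fx=f,fy=f,interpolation=cv2.INTER_CUBIC))
E
python3 - <<'E'
from h import *
np.set_printoptions(precision=4,suppress=True)
dopick("tonL",20)
dest("tonL",0)
save("side","s1"); save("top","t1")
E
```

```text
tonL opening 0.40663341329242236 t 3.4333
lifted 0.4140161015937131 [0.5101 0.2477 0.3283] [-0.4751  0.0385 -1.5704] 4.4833
over cup [0.5151 0.0365 0.3295] 0.40944488567950277 5.35
```

View pics/s1.png

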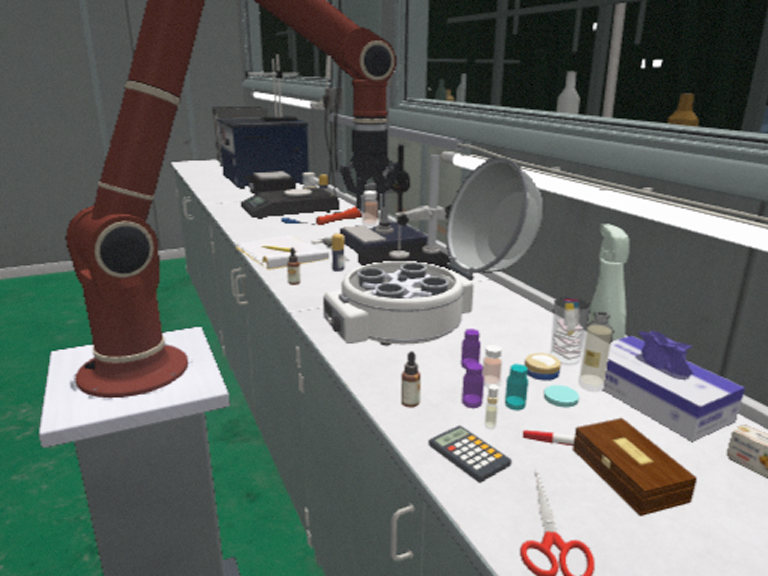

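View pics/t1.png

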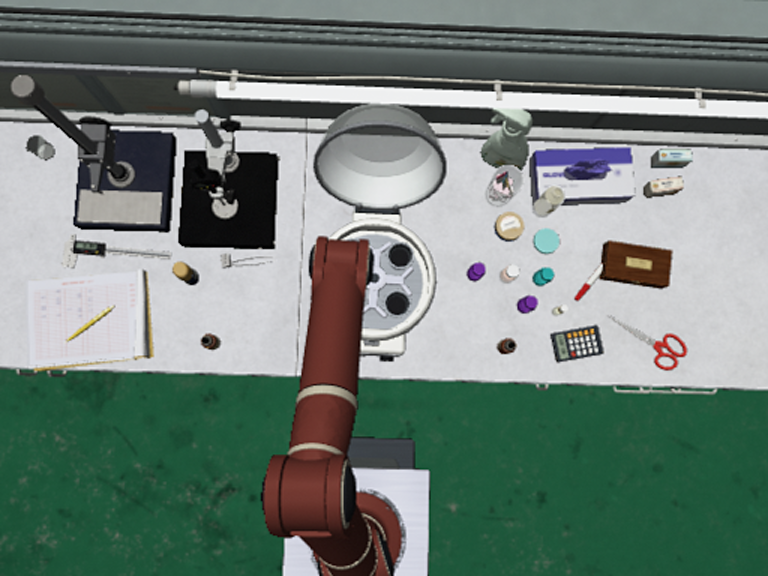

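Run:
```python
from h import *
save("side","s2",(205,80,285,180),6)
p=arm.read_tool_pos(); print(p)
for dz in(.105,.030): 
    u,v=proj("side",[p[0],p[1],p[2]-dz]); print(((u-205+.5)*6,(v-80+.5)*6))
```

```text
[0.51522844 0.03675811 0.32965813]
(np.float64(251.28313701547944), np.float64(422.11146820456725))
(np.float64(251.2015151904236), np.float64(286.964170777806))
```

View pics/s2.png

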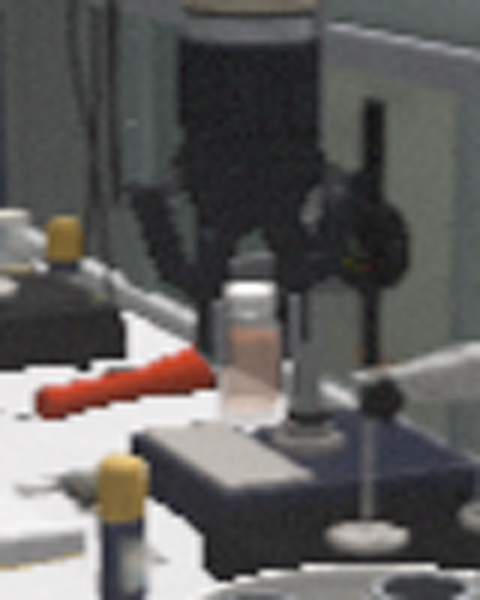

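```bash
cat >> h.py <<'E'
def lower(k,vel=.1,hover=.03):
    p=np.array(place[k]);z=.0865+.054+gh[k]
    arm.line_to([*p,z+hover],.2); arm.pause(.2)
    e=np.array(arm.read_tool_pos())-[*p,z+hover]; print("err",e)
    c=np.clip(e,-.005,.005)
    arm.line_to([*(p-c[:2]),z-c[2]],vel); arm.pause(.2)
    print("down",np.array(arm.read_tool_pos())-[*p,z],arm.read_ft_force(),arm.read_opening(),arm.read_time())
def release(k,op=.75):
    arm.move_gripper(op); arm.pause(.1)
    q=np.array(arm.read_tool_pos()); arm.line_to([q[0],q[1],.33],.2)
    print("released",arm.read_ft_force(),arm.read_time())
E
python3 - <<'E'
from h import *
np.set_printoptions(precision=4,suppress=True)
lower("tonL")
save("side","s3",(205,110,325,230),5);
E
```

```text
err [0.0008 0.0001 0.0014]
down [ 0.0003  0.0001 -0.0004] [-0.0732  0.8279  5.1247] 0.41405690754724495 7.0583
```

View pics/s3.png

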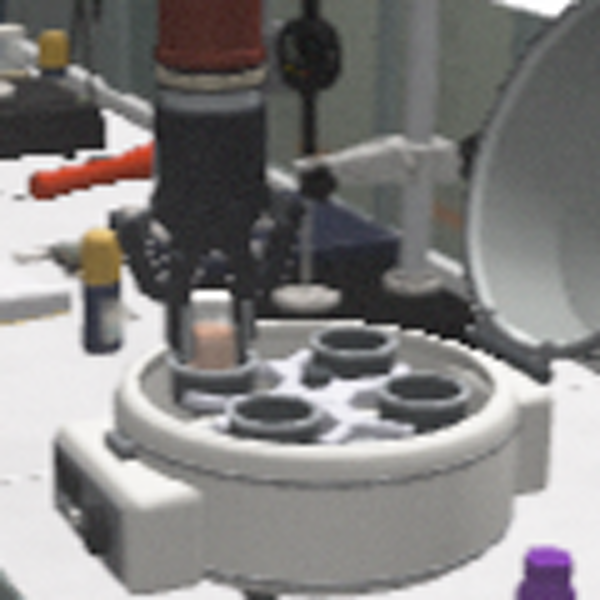

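Run:
```python
from h import *
np.set_printoptions(precision=4,suppress=True)
release("tonL")
dopick("tonR",-20)
save("top","t4",(205,130,405,240),4)
dest("tonR",0)
save("side","s4",(205,90,345,210),5)
```

```text
released [-1.3536 -0.1648 -0.6525] 8.45
tonR opening 0.4055674032812702 t 11.8083
lifted 0.4074571339005803 [ 0.5979 -0.3313  0.3279] [-0.3668  0.0898 -2.2198] 12.8583
over cup [ 0.6167 -0.0788  0.3301] 0.40530194948145787 13.9167
```

View pics/t4.png

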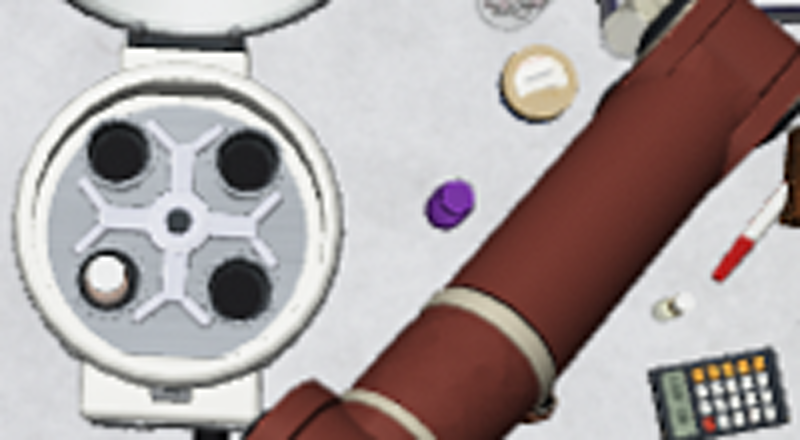

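View pics/s4.png

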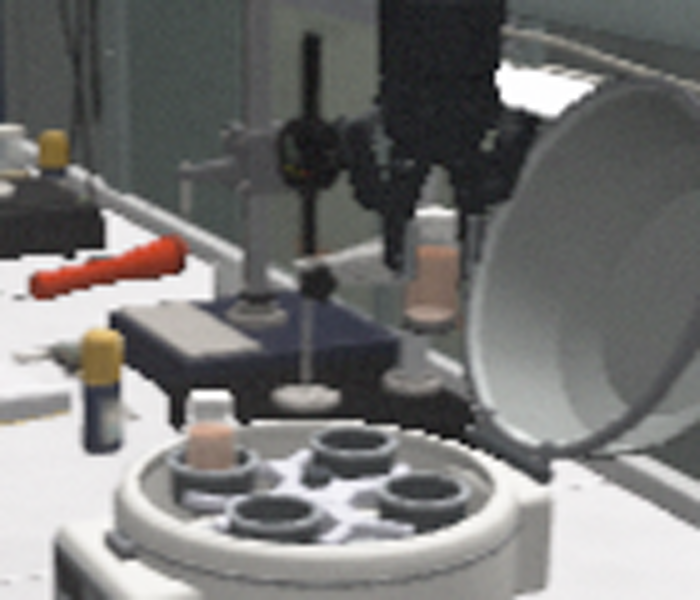

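Run:
```python
from h import *
np.set_printoptions(precision=4,suppress=True)
lower("tonR")
save("side","s5",(205,110,325,230),5);
```

```text
err [ 0.0008 -0.0004  0.0017]
down [-0.      0.0006 -0.0005] [-0.3981  0.1303  5.6508] 0.40618539686332755 15.525
```

View pics/s5.png

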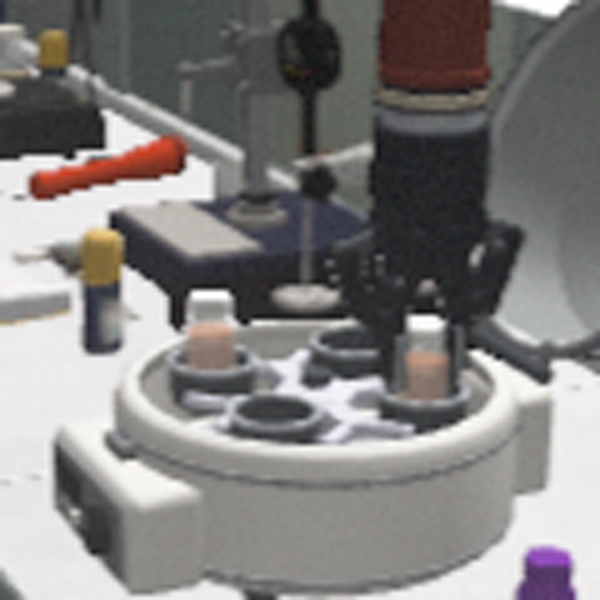

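Run:
```python
from h import *
np.set_printoptions(precision=4,suppress=True)
release("tonR")
dopick("drR",-10)
save("side","s6",(180,60,380,220),4)
save("top","t6",(205,130,405,240),4)
dest("drR",0)
save("side","s7",(205,90,345,210),5)
```

```text
released [ 0.6511 -0.3748  0.6108] 16.9167
drR opening 0.36472991629677615 t 20.0667
lifted 0.36858035977143644 [ 0.4294 -0.3227  0.3285] [-1.0953 -0.2983 -1.0884] 21.1083
over cup [ 0.5106 -0.0741  0.33  ] 0.3688662802313319 22.2417
```

View pics/s7.png

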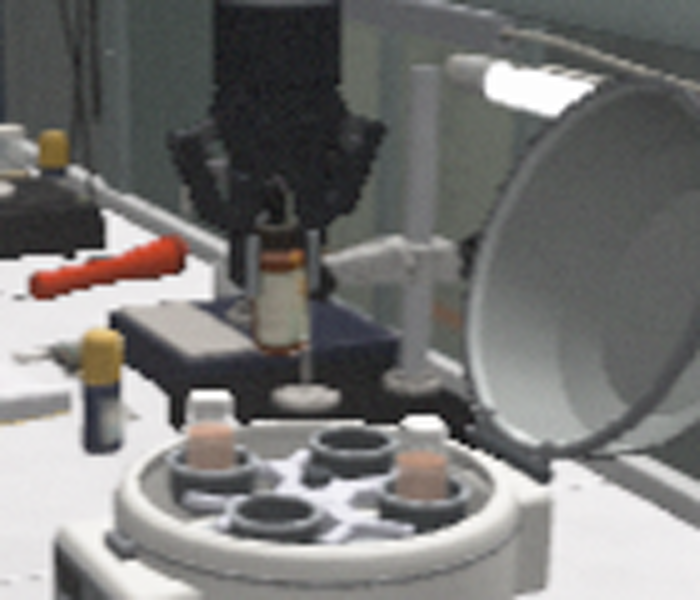

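View pics/t6.png

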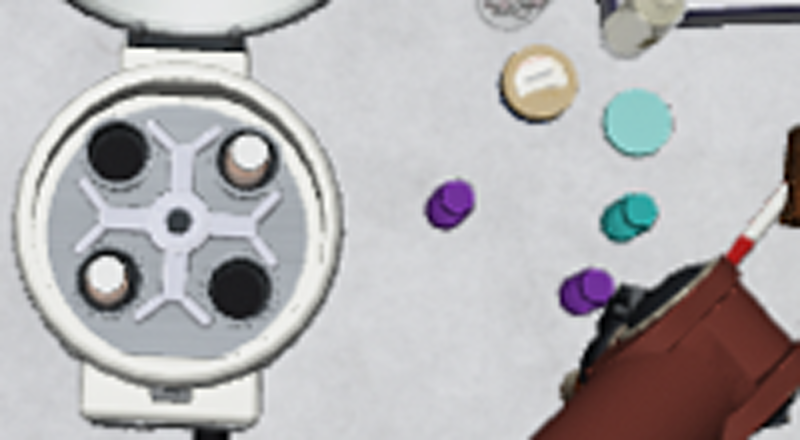

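Run:
```python
from h import *
np.set_printoptions(precision=4,suppress=True)
lower("drR")
save("side","s8",(205,110,325,230),5);
```

```text
err [ 0.0007 -0.0004  0.0013]
down [-0.0001  0.0003 -0.0009] [ 1.5528 -0.7567  0.7159] 0.36366716184897796 23.8417
```

View pics/s8.png

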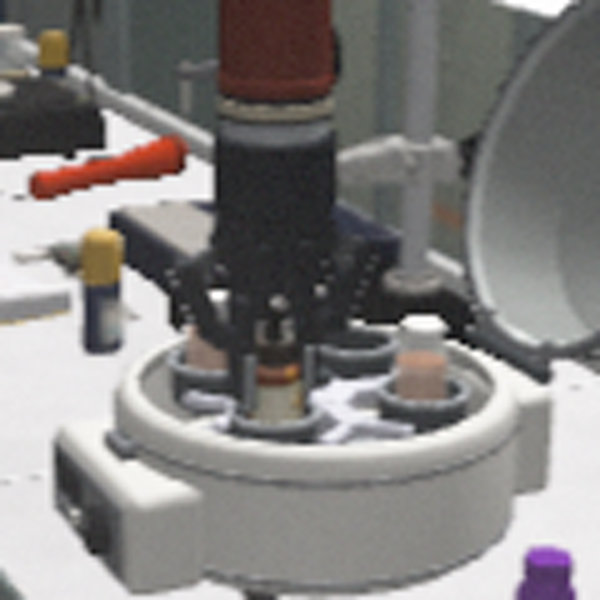

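Run:
```python
from h import *
np.set_printoptions(precision=4,suppress=True)
release("drR")
dopick("drL",20)
save("top","t9",(105,130,305,240),4)
dest("drL",0,.345)
save("side","s9",(205,90,345,210),5)
```

```text
released [-0.6624  0.3823  0.6153] 25.25
drL opening 0.36229295594365235 t 28.75
lifted 0.36465524627141244 [0.4196 0.338  0.3285] [-0.0103 -0.3544 -1.2856] 29.7917
over cup [0.6207 0.0326 0.3446] 0.3630045444414144 31.2167
```

View pics/s9.png

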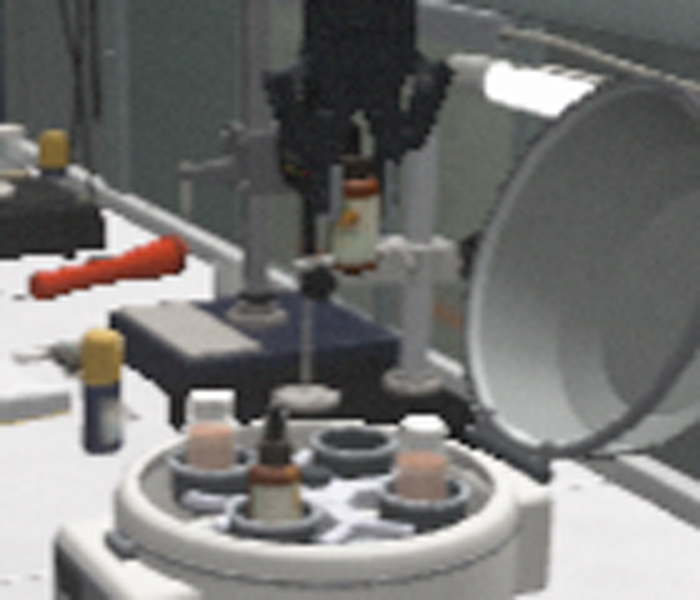

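View pics/t9.png

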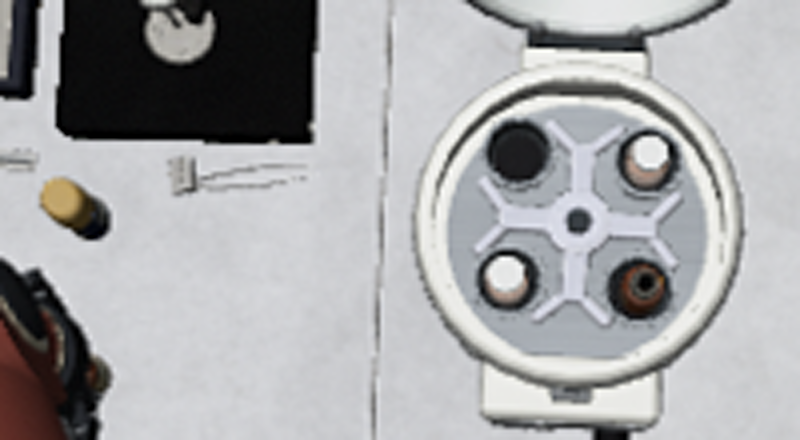

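Run:
```python
from h import *
np.set_printoptions(precision=4,suppress=True)
lower("drL")
save("side","s10",(205,110,325,230),5);
```

```text
err [ 0.0007 -0.      0.0017]
down [-0.0001  0.0001 -0.0012] [0.7606 1.6804 0.9335] 0.3631646990682988 32.8917
```

View pics/s10.png

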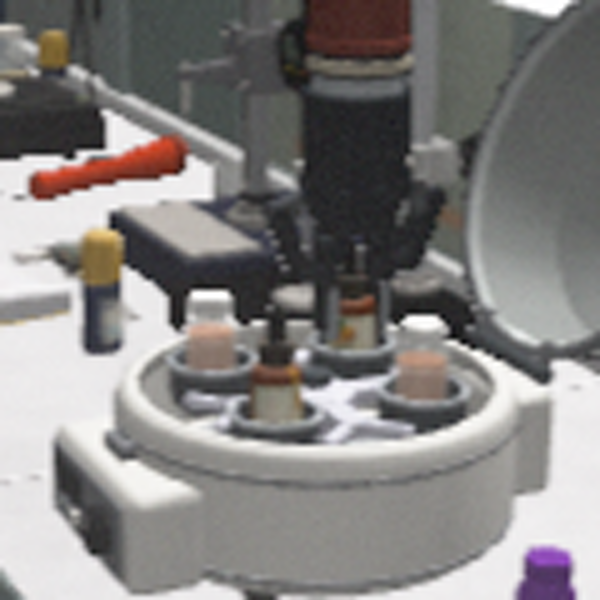

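Run:
```python
from h import *
np.set_printoptions(precision=4,suppress=True)
release("drL")
arm.movep([.45,.40,.35],ori(20)); arm.pause(.5)
print(arm.read_ft_force(),arm.read_time())
save("side","s11",(180,110,380,290),4); save("top","t11")
```

```text
released [-0.7942  0.2728  0.2375] 34.3
[ 0.1077 -0.1239 -0.191 ] 36.3083
```

View pics/s11.png

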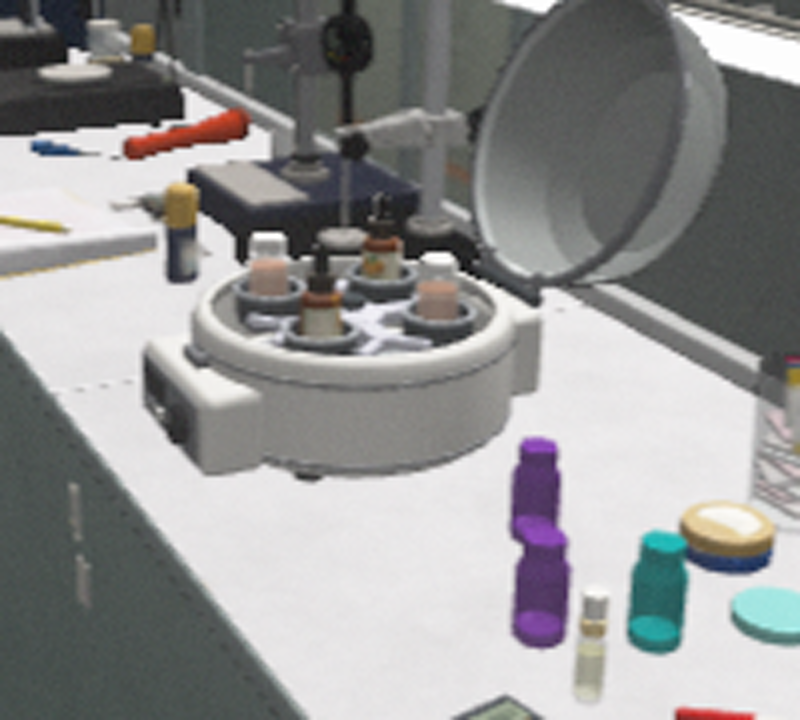

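View pics/t11.png

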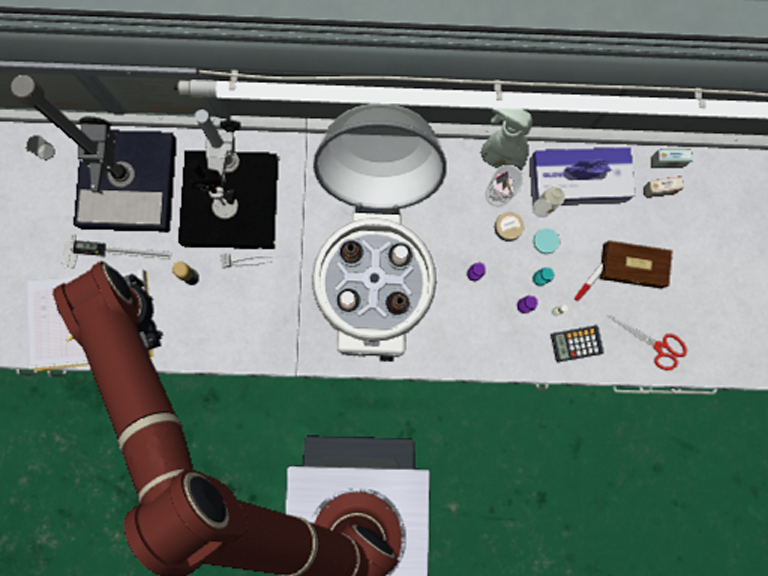

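```bash
python3 -c "
from station import ticket,arm
print(ticket.finish_job(),arm.read_time())"
```

```text
the job is handed in; nothing more can be done
the job is handed in; nothing more can be done
```

All four bottles are upright in the centrifuge cups, one to a cup. The two droppers stand straight across the rotor from each other, and so do the two orange sample bottles. I handed the job in at about 36 s on the robot's clock.

- **Placement:** the last side and top pictures show each bottle standing within its rim. The top view has the droppers at pixels (351, 251) and (397, 303) and the sample bottles at (348, 300) and (400, 254).
- **Surroundings:** the rotor, the roll-on bottle, the spray vial and the look-alike bottles had not visibly moved. The arm was well clear and touching nothing.
- **Forces:** floor contact was clear for the sample bottles, at 5–6 N. For the droppers it was faint, about 1 N, so I relied on the hand height and the pictures to judge they were down.
- **Disagreements:** the two camera views differed by up to 10 mm on the dropper bulbs, so I used the top view plus the bottle bases for those positions. The arm stopped up to about 3 mm off its target above the cups, and I corrected this before setting each bottle down. No other check failed.

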